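# Thread the return spring onto the tester's guide rod

### The arm

A 6-joint arm with a two-finger parallel gripper is mounted at the origin on the work surface. World frame = base frame: x ahead of the robot, y to its left, z up, the work surface at z = 0. Lengths are in m, angles in rad, forces in N, time in s.
With the tool pointing down it reaches from about 0.3 to 0.95 m from the base axis. Payload 3.1 kg.
Tool frame: the origin (TCP) lies midway between the tips of the shut fingers; the grasp point (between the pads) lies 19 mm behind it; x points along the fingers, y is the direction in which the jaws open and shut, and the axes are right-handed (so a half turn about x gives the same grasp; the last joint's range is limited). The gripper opens to 85 mm and grips with 20 to 120 N. Pads are 22 mm wide; open, the fingers measure 114 mm over their backs; the gripper's body (76 mm by 85 mm) begins 54 mm behind the grasp point. The pads swing forward as they close: fully open they stand 13 mm farther back than shut.
Start: joints at [-1.282, 0.308, 1.634, -0, 1.2, -0.07], TCP at [0.219, -0.585, 0.202] pointing down, gripper open.
Joint ranges: [-3.06, 3.06], [-0.79, 1.96], [0.05, 2.63], [-1.19, 4.34], [0.05, 2.64], [-2.94, 2.94]. Speed limits (rad/s): [2.79, 2.79, 3.14, 3.14, 3.14, 3.14].

### API

Orientations are given as a 3x3 rotation matrix whose columns are the frame's x, y, z axes.
In Python, from cell import r, imaging gives the robot as it stands.
- The arm moves only by the shell command python3 -m creep 'ROWS' [FORCE]. ROWS is JSON, a list of rows, each a list of 7 numbers: the gripper command: -1 is fully open, 1 is shut, values between are in proportion, then the shift along the tool's x, y, z each as a share of 0.1 m, from -1 to 1, then the turn, a rotation vector about the tool's x, y, z each as a share of 180 degrees, from -1 to 1. In form: [[gripper, dx, dy, dz, wx, wy, wz], ...]. A call has 1 to 10 rows; each row is the pose to reach, as a shift and turn from the pose commanded when the call began, along the tool's axes at that moment, turning the shorter way round; what a row does not reach only later rows make up. A row lasts 1/12 s, in which the tool goes at most 41.7 mm and 7.16 degrees, less where a joint would pass 70% of its speed; a pose out of reach is approached as far as the arm can. A call with a number of a shift or a turn outside -1 to 1 is refused whole. A call with a gripper value outside its range is refused whole. The fingers move at their own pace and stop on an object; FORCE is the grip in N (left out, the last holds). Time passes only in rows, so rows that repeat a pose let the fingers close. It gives the time, the measured TCP pose, the force and the opening at its end, in the units of the state.
- r.state(): the state, without advancing time (a new reading comes with each control period).
- imaging.capture(name): name is "scene" or "top" or "wrist"; returns a dict with "frame" (480x640x3 uint8, red, green, blue), "K" (3x3 intrinsics, pixels), "rvec" (rotation vector, rad) and "tvec" (3), from world to camera coordinates, as OpenCV has them. Camera axes: x right, y down, z forward; pixel columns grow to the right and rows downward; lengths in m; the calibration is good to about 2 mm. The wrist camera is an equidistant fisheye: a pixel r from the principal point sees the ray r / f radians off the axis. A picture is of the moment at which its call begins. There is no depth.
- r.hand_in(): hands the job in, once; it reports no verdict.
The state is a dict: "t": time; "joints": joint angles; "qd": joint speeds; "tau": joint torques, N m; "tool_pos": TCP position; "tcp_rot": TCP orientation; "contact_force": force on the tool from outside, world axes, zero at the start; "wrist_torque": the same for the moment, N m; "width": finger opening in m.
Only numpy, scipy, OpenCV 4.12 (cv2) and the standard library are available. Lean on these libraries where they do the work, as an engineer would, in place of code of your own. Each camera call takes 0.05 s, during which the arm holds its last target. There are 200 camera calls.

### The job

Take the wide, blue-striped coil spring out of the grey tray and thread it, necked end down, over the upright guide rod of the grey spring fixture. Two small brass lugs on the rod will snag its end coil: do not force it, but press lightly and twist slightly until the gap in the end coil slips past each lug, then set the spring fully home on the plate, upright, and let go. Leave everything else on the bench where it is.

Things in the scene. Friction and masses are not known exactly. Their poses are not given: they have to be found in the camera images.
- spring_grip (a point): Wide steel compression spring, upright in the tray, necked end down: coils 42 mm outside, 3.2 mm wire, 60 mm tall, 0.09 kg. This point: on its axis, 45 mm above its lower end, the height to grip (any yaw; grip only the upper half, above 28 mm, so that the lower coils can compress). z up along the spring, +x towards the gap in the lowest coil and the blue stripe that runs up the coils above it.
- spring_foot (a point): Centre of the underside of the spring's lowest coil, 45 mm below spring_grip when not compressed; same axes. This coil lies flat and is necked in: bore about 20.5 mm, with one gap, about 7 mm clear, centred on +x, which lets a lug through if within about 7 degrees of it. All coils above have a bore of about 35 mm and pass the lugs freely.
- spring: The same wide spring; origin on its axis at its lower end when not compressed, same axes. Held by the upper half it yields along its axis: about 1 N preload, then 0.4 N per mm, 10 mm at most, then solid. It is stiff sideways and in twist.
- fixture: Fixed grey steel base plate 150 x 120 x 14 mm (x by y by z) with an upright guide rod in its middle; origin at the centre of its underside, on the bench; z up, +x along the red line painted on the plate from the rod to the edge. Four bolt heads 5 mm high near the corners.
- seat (a point): On the rod's axis at the plate's upper face, 14 mm above the bench, axes as the fixture's: where spring_foot is when the spring is home. The rod is 17.6 mm in diameter and ends 72 mm above this point; its top 16 mm taper to a blunt point 7 mm across.
- rod_top (a point): Top of the guide rod, axes as the fixture's. Two clamped brass bands on the rod (they do not turn) carry a lug each, 4 mm wide, 4 mm high, reaching 15.3 mm from the rod's axis; lug mid heights 38 and 18 mm above the plate. Each points along the red line (+x) give or take 46 degrees, independently of the other and different each time: this is not measured.
- tray: Shallow fixed grey tray, 120 x 230 mm, floor 4 to 5 mm thick, walls 14 mm high; the wide and the thin spring stand in it, 110 mm apart; which is where varies. Origin under its centre.
- thin_spring: Thin dark steel spring, 24 mm diameter, 68 mm tall, standing in the tray: a bystander, to be left alone (origin under its centre).
- weight: The steel weight: a bystander, to be left alone (origin under its centre).
- oil: The oil bottle: a bystander, to be left alone (origin under its centre).
- driver: The screwdriver: a bystander, to be left alone (origin under its centre).
- hexkey: The L-shaped hex key: a bystander, to be left alone (origin under its centre).
- collar: The dark steel flanged bush: a bystander, to be left alone (origin under its centre).
- samples: The sample jar: a bystander, to be left alone (origin under its centre).
Not all that is in view belongs to the job. Leave any brown or pink look-alike of the spring alone. There is more than one size of the fixture; the job needs the smallest.

How it is judged:
By the outcome, as a careful person would: the job done as asked, in the order asked, and still so for the second after the job is handed in, with the robot touching nothing.
It also fails if it takes over 72 s, if anything falls off the work surface, if the arm or the gripper's body presses on something with over 40 N, if the wrist force passes 120 N, or if a joint passes its speed limit or range.

## Working session

There is one attempt and no reset: what is moved stays moved. The work goes in short steps, Python scripts to look and compute and a shell command to move; the robot and the scene stay as the last step left them, time stands still between calls to the robot, and variables do not carry over. Pictures are saved under pics/ and viewed, about 8 in all and at most 12, crops included, and the job is handed in when it is done.

```bash
ls; mkdir -p pics; python3 - <<'E'
from cell import r, imaging
import cv2,pickle
for n in("scene","top"):
    c=imaging.capture(n); pickle.dump(c,open(n+".pkl","wb")); cv2.imwrite(f"pics/{n}0.png",c["frame"][:,:,::-1]); print(n,c["K"],c["rvec"],c["tvec"])
s=r.state(); print(s["t"],s["tool_pos"],s["tcp_rot"],s["width"],s["contact_force"])
E
```

```text
pics
scene [[456.1928721    0.         317.43086039]
 [  0.         456.1928721  234.79425383]
 [  0.           0.           1.        ]] [ 1.77733268  1.58327039 -0.76140071] [-0.03478835 -0.2748435   1.48709675]
top [[519.29574172   0.         315.36262554]
 [  0.         519.29574172 244.6345309 ]
 [  0.           0.           1.        ]] [ 2.14187006 -2.1902974   0.07782459] [0.00344869 0.56078221 1.43266392]
0.1 [ 0.21917761 -0.58440884  0.20113745] [[-6.59036514e-04  3.51161369e-01 -9.36314722e-01]
 [ 2.05773152e-03 -9.36312467e-01 -3.51161971e-01]
 [-9.99997666e-01 -2.15811288e-03 -1.05531712e-04]] 0.08526699377313873 [-0.36930615 -0.06440671 -0.2629535 ]
```

View pics/top0.png

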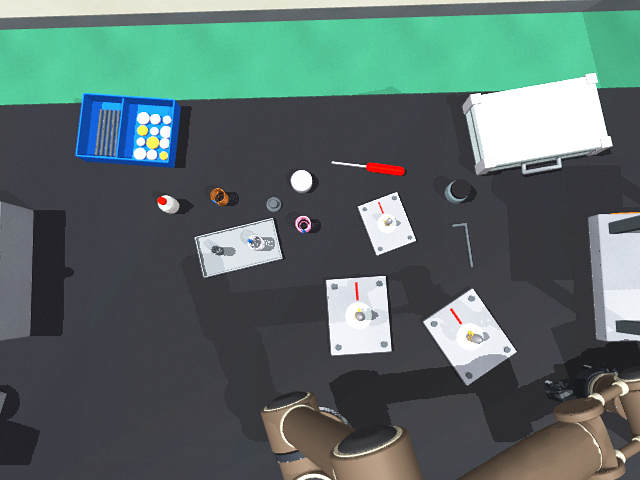

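View pics/scene0.png

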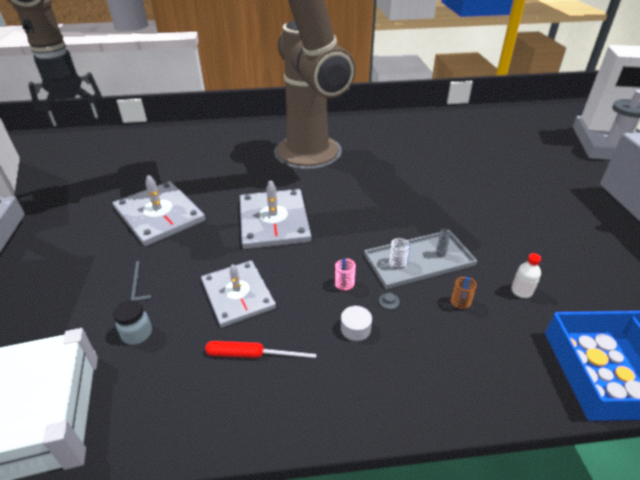

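Top view: the wide spring is at (257,241) in the tray. The look-alikes are the thin spring (217,249), a brown spring (219,197) and a pink spring (303,224). The fixtures are at (387,223), (359,315) and (470,337), and the first is the smallest. I'll check this in a close crop.

```bash
cat > h.py <<'E'
import numpy as np,cv2
from cell import r, imaging
def ray(c,uv,fish=False):
    R=cv2.Rodrigues(np.array(c["rvec"],float))[0];t=np.array(c["tvec"],float).ravel();K=np.array(c["K"])
    p=(np.array(uv,float)-K[:2,2])/[K[0,0],K[1,1]]
    if fish:
        th=np.hypot(*p); d=np.r_[p/max(th,1e-9)*np.sin(th),np.cos(th)]
    else: d=np.r_[p,1]
    return -R.T@t, R.T@d
def onz(c,uv,z,fish=False):
    o,d=ray(c,uv,fish); return o+d*(z-o[2])/d[2]
def proj(c,P,fish=False):
    R=cv2.Rodrigues(np.array(c["rvec"],float))[0];K=np.array(c["K"]);q=R@np.array(P,float)+np.array(c["tvec"],float).ravel()
    if fish:
        th=np.arctan2(np.hypot(q[0],q[1]),q[2]);p=q[:2]/max(np.hypot(q[0],q[1]),1e-9)*th
    else:p=q[:2]/q[2]
    return p*[K[0,0],K[1,1]]+K[:2,2]
def snap(n,path=None,crop=None,s=1):
    c=imaging.capture(n)
    if path:
        f=c["frame"][:,:,::-1]
        if crop: x0,y0,x1,y1=crop; f=f[y0:y1,x0:x1]
        cv2.imwrite(path,cv2.resize(f,None,fx=s,fy=s,interpolation=cv2.INTER_CUBIC))
    return c
E
python3 - <<'E'
from h import *; import pickle
c=pickle.load(open("top.pkl","rb")); f=c["frame"]
o,_=ray(c,(320,240)); print("cam",o)
for n,uv,z in(("spring",(257,241),.06),("thin",(217,249),.06),("rod",(387,223),.05),("pink",(303,224),.05),("collar",(274,204),.02),("jar",(301,181),.02)): print(n,onz(c,uv,z).round(4))
a=f[205:275,190:290]; b=f[185:260,345:425]
a=cv2.resize(a,(700,490)[:2],interpolation=2)[:,:,::-1]
s=pickle.load(open("scene.pkl","rb"))["frame"][225:295,360:460]; s=cv2.resize(s,(400,280),interpolation=2)[:,:,::-1]
b=cv2.resize(b,(400,310),interpolation=2)[:,:,::-1]
A=cv2.resize(a,(400,280)); im=np.zeros((590,800,3),np.uint8); im[:280,:400]=A; im[:280,400:]=s; im[280:590,:400]=b
cv2.imwrite("pics/crop1.png",im)
# small plate contour
g=f.min(2); m=((g>120)).astype(np.uint8); m[:185]=0;m[260:]=0;m[:,:345]=0;m[:,425:]=0
cn=max(cv2.findContours(m,0,2)[0],key=cv2.contourArea); rc=cv2.minAreaRect(cn); print(rc)
P=np.array([onz(c,q,.014)[:2] for q in cv2.boxPoints(rc)]);print(P.round(4),P.mean(0),np.linalg.norm(P-np.roll(P,1,0),axis=1))
red=(f[:,:,0]>150)&(f[:,:,1]<70); ys,xs=np.nonzero(red[185:225,360:395]); L=np.array([onz(c,(x+360,y+185),.014)[:2] for x,y in zip(xs,ys)]); print("red",L.mean(0),L[0],L[-1])
E
```

```text
cam [ 0.428763   -0.03473661  1.47714933]
spring [0.5713 0.1505 0.06  ]
thin [0.5518 0.2609 0.06  ]
rod [ 0.6139 -0.2087  0.05  ]
pink [0.6167 0.0235 0.05  ]
collar [0.6799 0.1061 0.02  ]
jar [0.7443 0.028  0.02  ]
((386.3033447265625, 223.1639404296875), (53.08082962036133, 42.55374526977539), 68.62937927246094)
[[ 0.6687 -0.1291]
 [ 0.7106 -0.2431]
 [ 0.5679 -0.2925]
 [ 0.5267 -0.1795]] [ 0.61847629 -0.21104677] [0.15074877 0.12137055 0.15094579 0.12023781]
red [ 0.66255707 -0.19633144] [ 0.67638298 -0.19237096] [ 0.65034594 -0.20002578]
```

View pics/crop1.png

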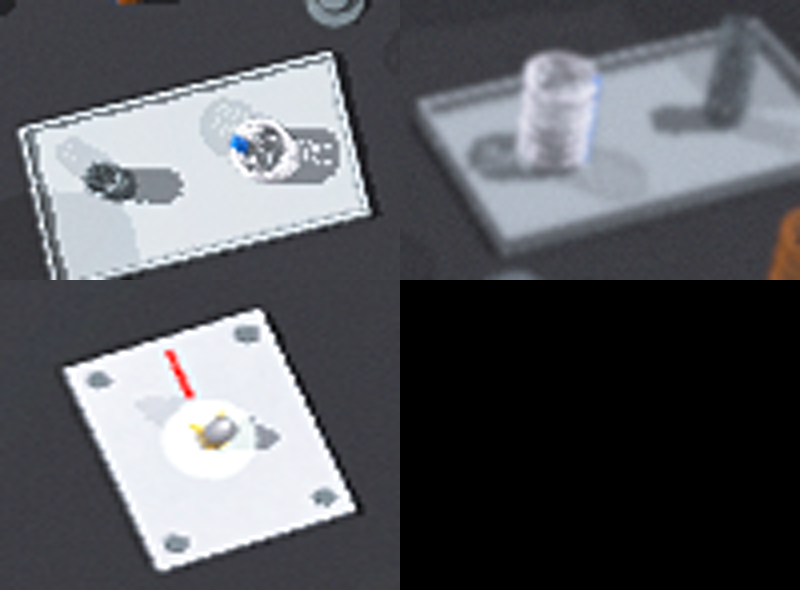

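The small plate measures 150.9 x 120 mm, so it is the right fixture, centred near (0.618,-0.211) with yaw about 19.5°. The spring is near (0.571,0.15), with the blue stripe towards about +y. The crop confirms the white blue-striped spring. Next I go above the fixture.

```bash
python3 -m creep '[[-1,-0.25,-0.2,-0.5,-0.1,0,0],[-1,-0.5,-0.4,-1,-0.2,0,0],[-1,-0.5,-0.4,-1,-0.3,0,0],[-1,-0.5,-0.4,-1,-0.386,0,0],[-1,-0.5,-0.4,-1,-0.386,0,0],[-1,-0.5,-0.4,-1,-0.386,0,0],[-1,-0.5,-0.4,-1,-0.386,0,0],[-1,-0.5,-0.4,-1,-0.386,0,0],[-1,-0.5,-0.4,-1,-0.386,0,0],[-1,-0.5,-0.4,-1,-0.386,0,0]]'
python3 -m creep '[[-1,0,0.25,-0.25,0,0,0],[-1,0,0.5,-0.5,0,0,0],[-1,0,0.75,-0.75,0,0,0],[-1,0,1,-1,0,0,0],[-1,0,1,-1,0,0,0]]'
python3 -m creep '[[-1,0,0.25,-0.25,0,0,0],[-1,0,0.5,-0.5,0,0,0],[-1,0,0.75,-0.75,0,0,0],[-1,0,1,-1,0,0,0],[-1,0,1,-1,0,0,0],[-1,0,1,-1,0,0,0]]'
python3 - <<'E'
from h import *
c=snap("wrist","pics/w1.png"); print(c["K"]); o,d=ray(c,c["K"][:2,2],True); print("cam",o,d); s=r.state(); print(s["t"],s["tool_pos"],s["tcp_rot"].__str__(),s["joints"])
print(proj(c,[.6185,-.211,.086],True),proj(c,[.6185,-.211,.014],True))
E
```

```text
t: 0.93
tool_pos: [0.2988, -0.5122, 0.2516]
tcp_rot: [[-0.001, 1.0, 0.006], [0.001, 0.006, -1.0], [-1.0, -0.001, -0.001]]
contact_force: [-0.2, -0.3, 0.2]
width: 0.0854
t: 1.35
tool_pos: [0.4026, -0.4077, 0.2517]
tcp_rot: [[0.002, 1.0, 0.006], [0.004, 0.005, -1.0], [-1.0, 0.002, -0.004]]
contact_force: [0.7, -0.3, 0.8]
width: 0.0854
t: 1.85
tool_pos: [0.4995, -0.3111, 0.2516]
tcp_rot: [[-0.001, 1.0, 0.004], [0.0, 0.004, -1.0], [-1.0, -0.001, -0.0]]
contact_force: [-0.3, -0.8, -0.4]
width: 0.0851
[[371.64829954   0.         316.83221366]
 [  0.         371.64829954 240.66991323]
 [  0.           0.           1.        ]]
cam [ 0.49989049 -0.23477052  0.42411895] [ 3.70249257e-04 -2.95512925e-01 -9.55338670e-01]
1.9 [ 0.49870518 -0.31215749  0.25168385] [[-1.44997101e-03  9.99995971e-01  2.44047250e-03]
 [ 3.62293336e-05  2.44052759e-03 -9.99997021e-01]
 [-9.99998948e-01 -1.44987827e-03 -3.97678819e-05]] [-6.32787005e-01  1.97189379e-01  1.67040485e+00 -8.65845882e-04
  1.27518918e+00 -6.34974776e-01]
[445.25090746 109.04849177] [424.00121847 111.76383855]
```

```bash
python3 -m creep '[[-1,0,0.4,-0.1,0,0,0],[-1,0.3,0.8,-0.24,0,0,0],[-1,0.6,1,-0.24,0,0,0],[-1,1,1,-0.24,0,0,0],[-1,1,1,-0.24,0,0,0]]'
python3 -m creep '[[-1,0,0.2,0,0,0,0],[-1,0,0.2,0,0,0,0],[-1,0,0.2,0,0,0,0]]'
python3 - <<'E'
from h import *; import pickle
c=snap("wrist"); pickle.dump(c,open("w2.pkl","wb")); s=r.state(); print(s["t"],s["tool_pos"])
u=proj(c,[.6185,-.211,.04],True); print(u,proj(c,[.6185,-.211,.086],True),proj(c,[.6185,-.211,.014],True), ray(c,u,True)[0])
x,y=int(u[0]),int(u[1]); x0,y0=max(0,x-110),max(0,y-80); print(x0,y0)
cv2.imwrite("pics/w2.png",cv2.resize(c["frame"][y0:y0+160,x0:x0+200,::-1],None,fx=3.5,fy=3.5,interpolation=2))
E
```

```text
t: 2.32
tool_pos: [0.5933, -0.2863, 0.1424]
tcp_rot: [[-0.014, 1.0, 0.0], [0.008, 0.0, -1.0], [-1.0, -0.014, -0.008]]
contact_force: [-1.3, 0.4, -2.4]
width: 0.0852
t: 2.57
tool_pos: [0.6187, -0.2902, 0.1535]
tcp_rot: [[0.001, 1.0, -0.001], [-0.001, -0.001, -1.0], [-1.0, 0.001, 0.001]]
contact_force: [0.0, -0.5, 0.2]
width: 0.0853
2.6167 [ 0.6184874  -0.29007149  0.15390115]
[315.7305385  125.30501117] [315.57242315 124.66545118] [315.7992615  125.58306131] [ 0.61912325 -0.2135663   0.32588676]
205 45
```

View pics/w2.png

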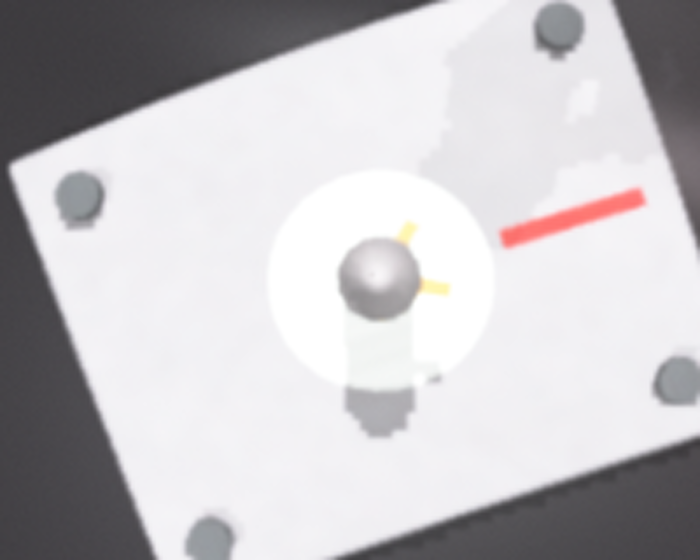

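The wrist crop shows the rod at crop (380,278) and two lugs: one tip at (448,289), longer so the upper, and one at (411,224). Next I measure them.

```bash
python3 - <<'E'
from h import *; import pickle
c=pickle.load(open("w2.pkl","rb")); f=c["frame"].astype(int)
# plate contour rectangle at z=.014
g=(f.min(2)>150).astype(np.uint8)
# white disc
d=(f.min(2)>=253).astype(np.uint8); n,l,st,ce=cv2.connectedComponentsWithStats(d); 
# plate corners via mask (incl. red, bolts)
m=((f.max(2)>140)).astype(np.uint8); m=cv2.morphologyEx(m,cv2.MORPH_CLOSE,np.ones((9,9)))
n,l,st,ce=cv2.connectedComponentsWithStats(m); k=l[100,316]; print("plate bbox",st[k])
cn=max(cv2.findContours((l==k).astype(np.uint8),0,1)[0],key=cv2.contourArea)[:,0]
P=np.array([onz(c,q,.014,True)[:2] for q in cn],np.float32); rc=cv2.minAreaRect(P); print("plate",rc)
red=(f[:,:,0]-f[:,:,1]>90)&(f[:,:,0]-f[:,:,2]>60); red[:80]=0; red[145:]=0; red[:,:340]=0; red[:,400:]=0
ys,xs=np.nonzero(red); L=np.array([onz(c,q,.014,True)[:2] for q in zip(xs,ys)],np.float32); v=cv2.fitLine(L,2,0,.01,.01).ravel(); print("red",len(L),v,np.degrees(np.arctan2(v[1],v[0])))
br=((f[:,:,0]-f[:,:,2]>50)&~red).astype(np.uint8); br[:95]=0;br[140:]=0;br[:,:300]=0;br[:,345:]=0
n,l,st,ce=cv2.connectedComponentsWithStats(br)
# rod-top circle: gray not white
ctr={}
q=(f.min(2)<235)&(f.max(2)-f.min(2)<40); q[:100]=0;q[137:]=0;q[:,:295]=0;q[:,335:]=0
ys,xs=np.nonzero(q); print("rodtop px",xs.mean(),ys[ys<128].mean(),xs.min(),xs.max(),ys.min())
for i in range(1,n):
    if st[i,4]<8: continue
    ys,xs=np.nonzero(l==i); w=(f[ys,xs,0]-f[ys,xs,2])
    for z in(.034,.054):
        p=np.array([onz(c,a,z,True)[:2] for a in zip(xs,ys)]); C=np.array(rc[0]); rr=p-C
        print(i,st[i,4],ce[i],z,"maxr",np.hypot(*rr.T).max(),"ang",np.degrees(np.arctan2(*(np.average(rr,axis=0,weights=w)[::-1]))))
E
```

```text
plate bbox [  208    33   211   187 24927]
plate ((0.6166122555732727, -0.21022625267505646), (0.1503046303987503, 0.12012739479541779), 19.312973022460938)
red 198 [ 0.94491696  0.3273102   0.6616163  -0.1945158 ] 19.105597
rodtop px 313.2890792291221 120.52666666666667 301 333 108
1 15 [320.8        111.06666667] 0.034 maxr 0.013839980612434976 ang 61.12899033214785
1 15 [320.8        111.06666667] 0.054 maxr 0.01277752885879839 ang 59.77262277960738
2 26 [328.42307692 126.61538462] 0.034 maxr 0.014729962761095838 ang -8.389228488168623
2 26 [328.42307692 126.61538462] 0.054 maxr 0.013934269059056786 ang -9.414648741556324
```

```bash
python3 - <<'E'
from h import *; import pickle
c=pickle.load(open("scene.pkl","rb")); f=c["frame"].astype(int)
for a in(-9,60):
  for z in(.032,.052): print(a,z,proj(c,[.6166+.013*np.cos(np.radians(a)),-.2102+.013*np.sin(np.radians(a)),z]).round(1))
b=f[262:298,222:254]; w=b[:,:,0]-b[:,:,2]; ys,xs=np.nonzero(w>45); print([(x+222,y+262,w[y,x]) for x,y in zip(xs,ys)])
E
python3 -m creep '[[-1,0,-0.03,-0.3,0,0,0],[-1,0,-0.07,-0.6,0,0,0],[-1,0,-0.12,-0.92,0,0,0]]'
python3 -m creep '[[-1,0,-0.03,-0.3,0,0,0],[-1,0,-0.07,-0.6,0,0,0],[-1,0,-0.12,-0.9,0,0,0]]'
python3 -m creep '[[-1,0,-0.03,-0.3,0,0,0],[-1,0,-0.07,-0.6,0,0,0],[-1,0,-0.12,-0.9,0,0,0]]'
python3 -m creep '[[-1,0,-0.03,-0.3,0,0,0],[-1,0,-0.07,-0.6,0,0,0],[-1,0,-0.11,-0.9,0,0,0],[-1,0,-0.11,-0.9,0,0,0],[-1,0,-0.11,-0.9,0,0,0]]'
python3 - <<'E'
from h import *; import pickle
c=snap("wrist"); pickle.dump(c,open("w3.pkl","wb")); s=r.state(); print(s["t"],s["tool_pos"])
u=proj(c,[.571,.150,.04],True); print(u, ray(c,u,True)[0])
x,y=int(u[0]),int(u[1]); x0,y0=max(0,x-70),max(0,y-60); print(x0,y0)
cv2.imwrite("pics/w3.png",cv2.resize(c["frame"][y0:y0+120,x0:x0+140,::-1],None,fx=5,fy=5,interpolation=2))
E
```

```text
-9 0.032 [233.9 288. ]
-9 0.052 [232.7 281.3]
60 0.032 [240.3 285.3]
60 0.052 [239.2 278.7]
[(np.int64(232), np.int64(278), np.int64(49)), (np.int64(233), np.int64(278), np.int64(61)), (np.int64(234), np.int64(278), np.int64(52)), (np.int64(236), np.int64(278), np.int64(48)), (np.int64(237), np.int64(278), np.int64(50)), (np.int64(232), np.int64(279), np.int64(90)), (np.int64(233), np.int64(279), np.int64(118)), (np.int64(234), np.int64(279), np.int64(113)), (np.int64(235), np.int64(279), np.int64(82)), (np.int64(236), np.int64(279), np.int64(66)), (np.int64(237), np.int64(279), np.int64(49)), (np.int64(232), np.int64(280), np.int64(88)), (np.int64(233), np.int64(280), np.int64(130)), (np.int64(234), np.int64(280), np.int64(125)), (np.int64(235), np.int64(280), np.int64(80)), (np.int64(232), np.int64(281), np.int64(57)), (np.int64(233), np.int64(281), np.int64(108)), (np.int64(234), np.int64(281), np.int64(93)), (np.int64(233), np.int64(282), np.int64(52)), (np.int64(238), np.int64(284), np.int64(49)), (np.int64(239), np.int64(284), np.int64(79)), (np.int64(240), np.int64(284), np.in
[... 499 characters left out ...]
 [-0.001, -0.002, -1.0], [-1.0, 0.002, 0.001]]
contact_force: [0.6, 1.4, 0.2]
width: 0.0851
t: 3.12
tool_pos: [0.5942, -0.1063, 0.1542]
tcp_rot: [[0.002, 1.0, -0.001], [-0.001, -0.001, -1.0], [-1.0, 0.002, 0.001]]
contact_force: [0.6, -0.4, -0.3]
width: 0.0854
t: 3.37
tool_pos: [0.5824, -0.0162, 0.1543]
tcp_rot: [[0.002, 1.0, -0.001], [-0.001, -0.001, -1.0], [-1.0, 0.002, 0.001]]
contact_force: [0.3, 0.3, 0.1]
width: 0.0852
t: 3.78
tool_pos: [0.5715, 0.074, 0.1539]
tcp_rot: [[0.002, 1.0, 0.003], [-0.0, 0.003, -1.0], [-1.0, 0.002, 0.0]]
contact_force: [-0.2, 0.1, -0.4]
width: 0.0852
3.8333 [0.57173446 0.07302108 0.1537125 ]
[315.55475871 129.5181133 ] [0.57139402 0.15051344 0.32630686]
245 69
```

View pics/w3.png

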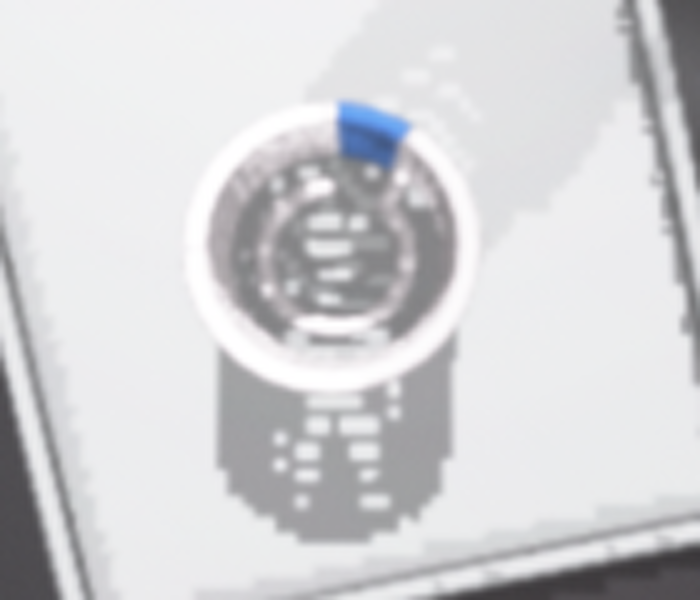

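The scene view agrees: the upper lug is at -9° and the lower at +60°. The wrist crop shows the spring ring at crop (333,246) and the stripe at (372,135).

```bash
python3 - <<'E'
from h import *; import pickle
c=pickle.load(open("w3.pkl","rb")); f=c["frame"].astype(int)
b=(f[:,:,2]-f[:,:,0]>70); b[:80]=0;b[130:]=0;b[:,:280]=0;b[:,345:]=0
# ring: circle of nearly white pixels 
w=(f.min(2)>242)|b; w[:85]=0;w[150:]=0;w[:,:275]=0;w[:,350:]=0
m=cv2.morphologyEx(w.astype(np.uint8),cv2.MORPH_CLOSE,np.ones((3,3)))
cn=max(cv2.findContours(m,0,1)[0],key=cv2.contourArea)[:,0]
for z in(.0645,):
  P=np.array([onz(c,q,z,True)[:2] for q in cn],np.float32); C,R=cv2.minEnclosingCircle(P); e=cv2.fitEllipse(P)
  ys,xs=np.nonzero(b); B=np.array([onz(c,q,z,True)[:2] for q in zip(xs,ys)]); d=B-e[0]; k=np.hypot(*d.T)>.016
  print(C,R,e,len(B),np.degrees(np.arctan2(d[:,1].mean(),d[:,0].mean())),"top:",k.sum(),np.degrees(np.arctan2(d[k,1].mean(),d[k,0].mean())))
E
```

```text
(0.5673165321350098, 0.15868236124515533) 0.02056969329714775 ((0.5674383640289307, 0.15850992500782013), (0.03990748152136803, 0.040095724165439606), 101.07565307617188) 106 71.26451564619778 top: 74 71.61202379361346
```

```bash

python3 -m creep '[[-1,0,-0.02,-0.3,0,0,0],[-1,0,-0.04,-0.6,0,0,0],[-1,0,-0.043,-0.855,0,0,0],[-1,0.3,-0.043,-0.855,0,0,0],[-1,0.5,-0.043,-0.855,0,0,0],[-1,0.7,-0.043,-0.855,0,0,0],[-1,0.7,-0.043,-0.855,0,0,0]]'
python3 -m creep '[[-1,0.2,0,0,0,0,0],[-1,0.4,0,0,0,0,0],[-1,0.54,0,0,0,0,0],[-1,0.54,0,0,0,0,0],[-1,0.54,0,0,0,0,0]]' 40
python3 -m creep '[[1,0,0,0,0,0,0],[1,0,0,0,0,0,0],[1,0,0,0,0,0,0],[1,0,0,0,0,0,0],[1,0,0,0,0,0,0],[1,0,0,0,0,0,0],[1,0,0,0,0,0,0],[1,0,0,0,0,0,0]]' 40
```

```text
t: 4.42
tool_pos: [0.5639, 0.1565, 0.0784]
tcp_rot: [[-0.008, 1.0, -0.001], [-0.002, -0.001, -1.0], [-1.0, -0.008, 0.002]]
contact_force: [-0.6, -0.2, -0.5]
width: 0.0854
t: 4.83
tool_pos: [0.5676, 0.1578, 0.0288]
tcp_rot: [[-0.0, 1.0, -0.001], [-0.0, -0.001, -1.0], [-1.0, -0.0, 0.0]]
contact_force: [0.2, 0.5, 0.0]
width: 0.0853
t: 5.5
tool_pos: [0.5681, 0.1592, 0.0287]
tcp_rot: [[0.002, 1.0, 0.001], [0.0, 0.001, -1.0], [-1.0, 0.002, -0.0]]
contact_force: [0.9, 0.1, 1.5]
width: 0.0356
```

```bash
python3 - <<'E'
from h import *
c=snap("wrist"); s=r.state(); print(s["t"],s["width"],s["tool_pos"])
u=proj(c,[.5675,.1585,.06],True); x,y=int(u[0]),int(u[1]); print(u)
cv2.imwrite("pics/w4.png",cv2.resize(c["frame"][max(0,y-100):y+100,x-130:x+130,::-1],None,fx=3,fy=3,interpolation=2))
E
```

```text
5.55 0.03544938336527525 [0.56802395 0.15920489 0.02865887]
[314.37730701 314.87272337]
```

View pics/w4.png

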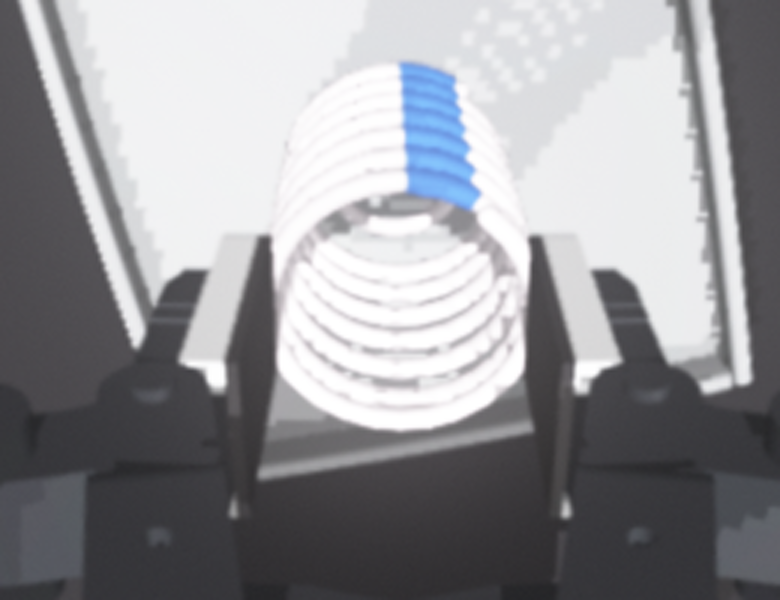

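The spring is held centrally between the pads, its stripe is at crop (435,130), and the top ring's centre is near (400,312). Now I work out the spring's offset in the tool and lift.

```bash
python3 - <<'E'
from h import *
c=imaging.capture("wrist")
for y in(195,312,430): print(onz(c,(400/3+184,y/3+214),.0645,True))
for x in(275,525): print(onz(c,(x/3+184,312/3+214),.0645,True))
for uv in((437,190),(402,65),(455,75)): print("stripe",onz(c,(uv[0]/3+184,uv[1]/3+214),.0645 if uv[1]>100 else .015,True))
E
python3 -m creep '[[1,-0.2,0,0,0,0,0],[1,-0.5,0,0,0,0,0],[1,-0.8,0,0,0,0,0],[1,-1,0,0,0,0,0],[1,-1,0,0,0,0,0],[1,-1,0,0,0,0,0]]'
```

```text
[0.56869525 0.177291   0.0645    ]
[0.5687275  0.15948279 0.0645    ]
[0.56876576 0.13927162 0.0645    ]
[0.55124837 0.15932444 0.0645    ]
[0.58622009 0.15933006 0.0645    ]
stripe [0.57360805 0.17801044 0.0645    ]
stripe [0.56918098 0.18071381 0.015     ]
stripe [0.57844256 0.17890268 0.015     ]
t: 6.1
tool_pos: [0.5676, 0.1592, 0.129]
tcp_rot: [[0.001, 1.0, 0.001], [0.0, 0.001, -1.0], [-1.0, 0.001, -0.0]]
contact_force: [0.2, 1.0, -2.1]
width: 0.0357
```

```bash

python3 -m creep '[[1,-0.1,0.03,0.2,0,0,0],[1,-0.2,0.06,0.5,0,0,0],[1,-0.2,0.12,0.8,0,0,0],[1,-0.2,0.12,0.92,0,0,0]]'
python3 -m creep '[[1,0,0.03,0.3,0,0,0],[1,0,0.06,0.6,0,0,0],[1,0,0.12,0.92,0,0,0]]'
python3 -m creep '[[1,0,0.03,0.3,0,0,0],[1,0,0.06,0.6,0,0,0],[1,0,0.12,0.92,0,0,0]]'
python3 -m creep '[[1,0,0.03,0.25,0.03,0,0],[1,0,0.06,0.5,0.06,0,0],[1,0,0.1,0.7,0.1,0,0],[1,0,0.13,0.93,0.14,0,0],[1,0,0.13,0.93,0.18,0,0],[1,0,0.13,0.93,0.22,0,0],[1,0,0.13,0.93,0.26,0,0],[1,0,0.13,0.93,0.3,0,0],[1,0,0.13,0.93,0.34,0,0],[1,0,0.13,0.93,0.37,0,0]]'
python3 -m creep '[[1,0,0,0,0.04,0,0],[1,0,0,0,0.08,0,0],[1,0,0,0,0.091,0,0],[1,0,0,0,0.091,0,0],[1,0,0,0,0.091,0,0],[1,0,0,0,0.091,0,0]]'
python3 - <<'E'
from h import *; import pickle
c=snap("wrist"); s=r.state(); print(s["t"],s["tool_pos"],s["tcp_rot"],s["joints"],s["contact_force"])
cv2.imwrite("pics/w5.png",c["frame"][140:480,120:520,::-1].repeat(2,0).repeat(2,1)[:600])
p=np.array(s["tool_pos"]);R=np.array(s["tcp_rot"]); print("tool yaw",np.degrees(np.arctan2(R[1,1],R[0,1])), "err tool axes mm",R.T@(np.array([.6166,-.2102,p[2]])-p)*1e3)
print("rodtop px",proj(c,[.6166,-.2102,.086],True))
E
```

```text
t: 6.43
tool_pos: [0.5786, 0.0639, 0.1463]
tcp_rot: [[-0.003, 1.0, -0.001], [-0.002, -0.001, -1.0], [-1.0, -0.003, 0.002]]
contact_force: [0.1, 0.6, -1.4]
width: 0.0352
t: 6.68
tool_pos: [0.5885, -0.0251, 0.1452]
tcp_rot: [[-0.006, 1.0, 0.001], [0.001, 0.001, -1.0], [-1.0, -0.006, -0.001]]
contact_force: [0.2, 0.7, -1.5]
width: 0.0355
t: 6.93
tool_pos: [0.6007, -0.1171, 0.145]
tcp_rot: [[-0.006, 1.0, 0.001], [0.002, 0.001, -1.0], [-1.0, -0.006, -0.002]]
contact_force: [-0.1, 0.9, -2.1]
width: 0.0355
t: 7.77
tool_pos: [0.6143, -0.2087, 0.1448]
tcp_rot: [[-0.006, 0.392, -0.92], [0.003, -0.92, -0.392], [-1.0, -0.005, 0.004]]
contact_force: [0.1, 0.1, -1.4]
width: 0.0354
t: 8.27
tool_pos: [0.6155, -0.2093, 0.1465]
tcp_rot: [[-0.003, 0.124, -0.992], [0.001, -0.992, -0.124], [-1.0, -0.002, 0.003]]
contact_force: [0.5, -0.2, -0.3]
width: 0.0356
8.3167 [ 0.61579291 -0.20950507  0.14702331] [[-2.00086679e-03  1.23672404e-01 -9.92321084e-01]
 [ 9.37483766e-04 -9.92322402e-01 -1.23674458e-01]
 [-9.99997559e-01 -1.17774102e-03  1.86956406e-03]] [-3.94912770e-01  4.10300943e-01  1.61272922e+00  1.06100790e-04
  1.12077003e+00  1.05184626e+00] [ 0.26060567  0.07583919 -0.15724757]
tool yaw -82.89589980696616 err tool axes mm [-0.00226638  0.78941322 -0.71495041]
rodtop px [319.69286746 244.80070367]
```

View pics/w5.png

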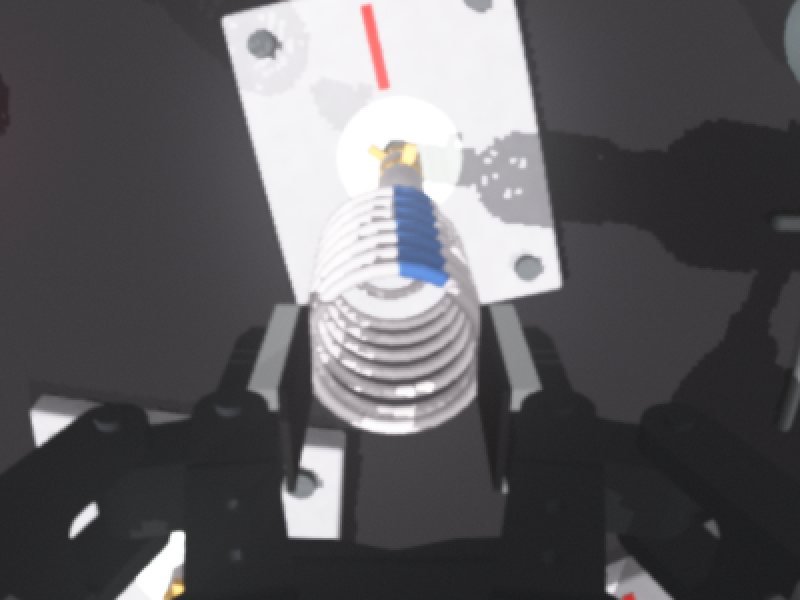

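The view shows the spring above the rod, with both lugs visible just beyond its foot at (410,152) and (376,150), and the stripe facing the upper lug. I descend onto the taper.

```bash

python3 -m creep '[[1,0.1,0.008,-0.012,0,0,0],[1,0.2,0.008,-0.012,0,0,0],[1,0.3,0.008,-0.012,0,0,0],[1,0.35,0.008,-0.012,0,0,0],[1,0.4,0.008,-0.012,0,0,0],[1,0.45,0.008,-0.012,0,0,0],[1,0.5,0.008,-0.012,0,0,0],[1,0.5,0.008,-0.012,0,0,0],[1,0.5,0.008,-0.012,0,0,0]]'
python3 -m creep '[[1,0.03,0,0,0,0,0],[1,0.06,0,0,0,0,0],[1,0.09,0,0,0,0,0],[1,0.12,0,0,0,0,0],[1,0.12,0,0,0,0,0],[1,0.12,0,0,0,0,0]]'
```

```text
t: 9.07
tool_pos: [0.6177, -0.2106, 0.098]
tcp_rot: [[-0.0, 0.123, -0.992], [0.0, -0.992, -0.123], [-1.0, -0.0, 0.0]]
contact_force: [0.2, -0.4, -0.5]
width: 0.0355
t: 9.57
tool_pos: [0.6176, -0.2107, 0.0859]
tcp_rot: [[-0.001, 0.123, -0.992], [-0.0, -0.992, -0.123], [-1.0, -0.0, 0.001]]
contact_force: [0.1, -0.2, -1.9]
width: 0.0353
```

```bash

python3 -m creep '[[1,0.02,0,0,0,0,0],[1,0.04,0,0,0,0,0],[1,0.06,0,0,0,0,0],[1,0.08,0,0,0,0,0],[1,0.1,0,0,0,0,0],[1,0.1,0,0,0,0,0],[1,0.1,0,0,0,0,0]]'
python3 -c "
from cell import r;print(r.state()['contact_force'],r.state()['wrist_torque'])"
python3 -m creep '[[1,0.01,0,0,0,0,0],[1,0.02,0,0,0,0,0],[1,0.03,0,0,0,0,0],[1,0.03,0,0,0,0,0],[1,0.03,0,0,0,0,0]]'
python3 -c "
from cell import r;print(r.state()['contact_force'],r.state()['wrist_torque'])"
```

```text
t: 10.15
tool_pos: [0.6177, -0.2106, 0.076]
tcp_rot: [[-0.0, 0.123, -0.992], [0.0, -0.992, -0.123], [-1.0, -0.0, 0.0]]
contact_force: [0.4, -0.8, -2.0]
width: 0.0356
[ 0.38056965 -0.77350283 -1.97845952] [-0.19017096  0.00077064  0.00700355]
t: 10.57
tool_pos: [0.6178, -0.2106, 0.0732]
tcp_rot: [[-0.0, 0.123, -0.992], [-0.0, -0.992, -0.123], [-1.0, 0.0, 0.0]]
contact_force: [0.3, -0.3, -2.3]
width: 0.0354
[ 0.29412618 -0.31773645 -2.26415385] [-0.13164825 -0.06644828 -0.00817879]
```

```bash

python3 -m creep '[[1,0.01,0,0,0,0,0],[1,0.02,0,0,0,0,0],[1,0.03,0,0,0,0,0],[1,0.04,0,0,0,0,0],[1,0.05,0,0,0,0,0],[1,0.06,0,0,0,0,0],[1,0.06,0,0,0,0,0],[1,0.06,0,0,0,0,0]]'
python3 - <<'E'
from h import *
fs=[]
for i in range(2): c=imaging.capture("wrist"); fs.append(r.state()['contact_force'])
print(np.mean(fs,0),r.state()['wrist_torque'])
cv2.imwrite("pics/w6.png",cv2.resize(c["frame"][195:400,220:420,::-1],None,fx=2.9,fy=2.9,interpolation=2))
E
```

```text
t: 11.23
tool_pos: [0.6177, -0.2106, 0.0671]
tcp_rot: [[-0.0, 0.123, -0.992], [0.0, -0.992, -0.123], [-1.0, -0.0, 0.0]]
contact_force: [0.2, -2.0, -1.8]
width: 0.0356
[ 0.38684374 -0.59310203 -1.28401396] [-0.18539391  0.020816    0.01769947]
```

View pics/w6.png

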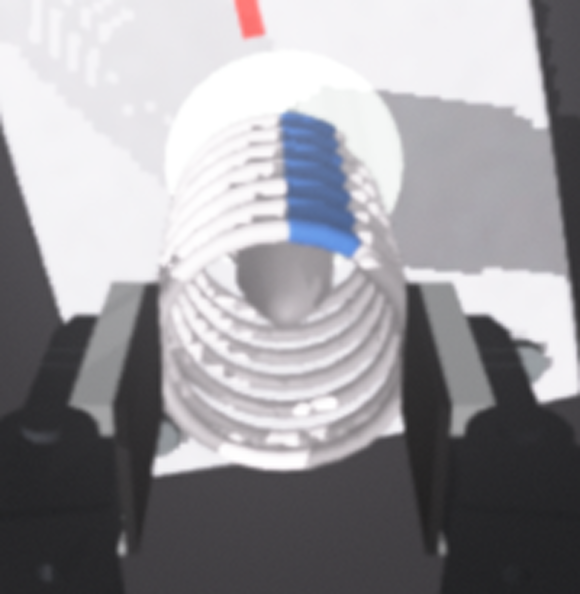

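There was no axial force past the upper lug's height, so its gap cleared. The picture shows the rod centred inside the spring. I drop 2 mm more, then turn +69° towards the lower lug.

```bash

python3 -m creep '[[1,0.01,0,0,-0.02,0,0],[1,0.02,-0.002,0.001,-0.05,0,0],[1,0.02,-0.003,0.002,-0.085,0,0],[1,0.02,-0.004,0.003,-0.12,0,0],[1,0.02,-0.005,0.004,-0.155,0,0],[1,0.02,-0.006,0.005,-0.19,0,0],[1,0.02,-0.008,0.006,-0.225,0,0],[1,0.02,-0.01,0.006,-0.26,0,0],[1,0.02,-0.01,0.006,-0.295,0,0],[1,0.02,-0.01,0.006,-0.33,0,0]]'
python3 -m creep '[[1,0,0,0,-0.03,0,0],[1,0,0,0,-0.055,0,0],[1,0,0,0,-0.055,0,0],[1,0,0,0,-0.055,0,0],[1,0,0,0,-0.055,0,0]]'
python3 -c "
from cell import r;print(r.state()['contact_force'],r.state()['wrist_torque'])"
python3 -m creep '[[1,0.01,0,0,0,0,0],[1,0.02,0,0,0,0,0],[1,0.03,0,0,0,0,0],[1,0.04,0,0,0,0,0],[1,0.05,0,0,0,0,0],[1,0.05,0,0,0,0,0],[1,0.05,0,0,0,0,0]]'
python3 -c "
from cell import r;print(r.state()['contact_force'],r.state()['wrist_torque'])"
```

```text
t: 12.17
tool_pos: [0.617, -0.2093, 0.0652]
tcp_rot: [[-0.0, 0.919, -0.395], [0.001, -0.395, -0.919], [-1.0, -0.001, -0.001]]
contact_force: [0.3, 0.1, -0.4]
width: 0.0358
t: 12.58
tool_pos: [0.617, -0.2095, 0.0652]
tcp_rot: [[-0.0, 0.971, -0.238], [0.0, -0.238, -0.971], [-1.0, -0.0, -0.0]]
contact_force: [0.5, -0.2, -0.1]
width: 0.0356
[ 0.52128604 -0.23544418 -0.0803052 ] [ 0.0629817   0.03595429 -0.03968978]
t: 13.17
tool_pos: [0.617, -0.2096, 0.0601]
tcp_rot: [[-0.0, 0.972, -0.236], [0.0, -0.236, -0.972], [-1.0, -0.0, -0.0]]
contact_force: [-0.4, -0.3, -0.3]
width: 0.0356
[-0.36528945 -0.28808494 -0.26191757] [-0.04141811  0.03709917 -0.02459474]
```

```bash

python3 -m creep '[[1,0.01,0,0,0,0,0],[1,0.02,0,0,0,0,0],[1,0.03,0,0,0,0,0],[1,0.04,0,0,0,0,0],[1,0.05,0,0,0,0,0],[1,0.05,0,0,0,0,0],[1,0.05,0,0,0,0,0]]'
python3 -c "
from cell import r;print(r.state()['contact_force'],r.state()['wrist_torque'])"
python3 -m creep '[[1,0.01,0,0,0,0,0],[1,0.02,0,0,0,0,0],[1,0.03,0,0,0,0,0],[1,0.03,0,0,0,0,0],[1,0.03,0,0,0,0,0],[1,0.03,0,0,0,0,0]]'
python3 -c "
from cell import r;print(r.state()['contact_force'],r.state()['wrist_torque'])"
```

```text
t: 13.75
tool_pos: [0.617, -0.2096, 0.0551]
tcp_rot: [[-0.0, 0.972, -0.236], [0.0, -0.236, -0.972], [-1.0, -0.0, -0.0]]
contact_force: [0.0, -0.2, -1.0]
width: 0.0352
[ 0.04582478 -0.22740191 -0.96167748] [ 0.05192431 -0.00781375  0.01673362]
t: 14.25
tool_pos: [0.6171, -0.2097, 0.0522]
tcp_rot: [[-0.0, 0.972, -0.236], [0.0, -0.236, -0.972], [-1.0, -0.0, -0.0]]
contact_force: [-0.7, -0.5, -1.5]
width: 0.0354
[-0.74051634 -0.45096008 -1.51696367] [-0.02354164 -0.02239065  0.03478132]
```

```bash

python3 -m creep '[[1,0.02,0,0,0,0,0],[1,0.04,0,0,0,0,0],[1,0.06,0,0,0,0,0],[1,0.08,0,0,0,0,0],[1,0.1,0,0,0,0,0],[1,0.12,0,0,0,0,0],[1,0.12,0,0,0,0,0],[1,0.12,0,0,0,0,0]]'
python3 -c "
from cell import r;print(r.state()['contact_force'],r.state()['wrist_torque'])"
python3 -m creep '[[1,0.01,0,0,0,0,0],[1,0.02,0,0,0,0,0],[1,0.03,0,0,0,0,0],[1,0.04,0,0,0,0,0],[1,0.04,0,0,0,0,0],[1,0.04,0,0,0,0,0]]'
python3 -c "
from cell import r;print(r.state()['contact_force'],r.state()['wrist_torque'])"
```

```text
t: 14.92
tool_pos: [0.6171, -0.2097, 0.0404]
tcp_rot: [[-0.0, 0.972, -0.236], [0.0, -0.236, -0.972], [-1.0, -0.0, -0.0]]
contact_force: [-0.9, 0.2, 1.3]
width: 0.0358
[-0.8625192   0.1587475   1.27504325] [0.02394389 0.09216359 0.01187718]
t: 15.42
tool_pos: [0.6172, -0.2097, 0.0364]
tcp_rot: [[0.0, 0.972, -0.236], [0.0, -0.236, -0.972], [-1.0, 0.0, -0.0]]
contact_force: [-1.3, 0.6, 2.6]
width: 0.0354
[-1.25825235  0.61039544  2.57473351] [ 0.07812179  0.16539246 -0.00698686]
```

```bash
python3 - <<'E'
from h import *
fs=[]
for i in range(10): c=imaging.capture("wrist"); fs.append(r.state()['contact_force'])
print(np.mean(fs,0),np.std(fs,0))
a=cv2.resize(c["frame"][195:400,220:420,::-1],(400,410),interpolation=2)
s=imaging.capture("scene")["frame"][220:330,180:290,::-1]; s=cv2.resize(s,(400,410),interpolation=2)
cv2.imwrite("pics/w7.png",np.hstack([a,s]))
E
```

```text
[-0.87473485  0.61620334  2.31854528] [0.6149064  0.4392816  0.55217873]
```

View pics/w7.png

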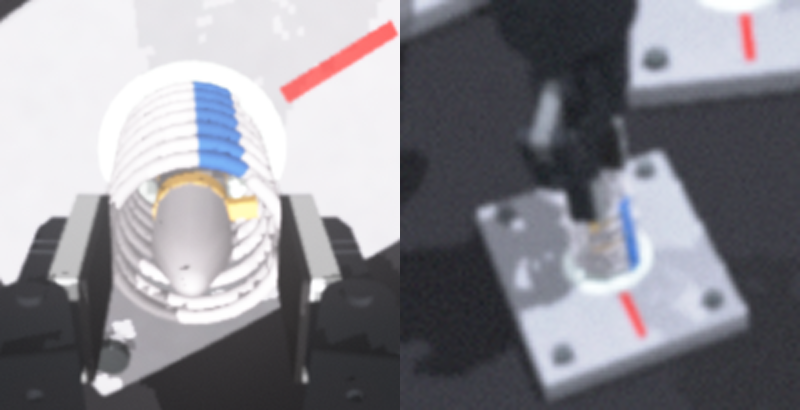

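The foot can only be on the plate now: the grip hasn't slipped, and at this height even a solid spring's foot would be below the lower lug. I ease the compression off and measure the force again.

```bash

python3 -m creep '[[1,-0.02,0,0,0,0,0],[1,-0.02,0,0,0,0,0],[1,-0.02,0,0,0,0,0]]'
python3 - <<'E'
from h import *
fs=[]
for i in range(10): c=imaging.capture("wrist"); fs.append(r.state()['contact_force'])
print(np.mean(fs,0),r.state()["tool_pos"])
E
python3 -m creep '[[1,-0.02,0,0,0,0,0],[1,-0.02,0,0,0,0,0],[1,-0.02,0,0,0,0,0]]'
python3 - <<'E'
from h import *
fs=[]
for i in range(10): c=imaging.capture("wrist"); fs.append(r.state()['contact_force'])
print(np.mean(fs,0),r.state()["tool_pos"])
E
```

```text
t: 16.22
tool_pos: [0.6172, -0.2098, 0.0384]
tcp_rot: [[0.0, 0.972, -0.236], [-0.0, -0.236, -0.972], [-1.0, 0.0, 0.0]]
contact_force: [-0.2, 0.2, 1.6]
width: 0.0353
[-0.23447995  0.19865309  1.38123601] [ 0.61721329 -0.2097181   0.03828817]
t: 16.97
tool_pos: [0.6172, -0.2097, 0.0404]
tcp_rot: [[0.0, 0.972, -0.236], [-0.0, -0.236, -0.972], [-1.0, 0.0, 0.0]]
contact_force: [0.2, 0.5, 0.8]
width: 0.0358
[0.10716442 0.10015664 0.81843119] [ 0.61716191 -0.20969084  0.04027856]
```

The slope matches the spring rate (0.37 N/mm) and contact is at TCP z of about 0.042. The pads' swing had compressed the spring about 4 mm when gripping. I ease up to there and release.

```bash

python3 -m creep '[[1,-0.012,0,0,0,0,0],[1,-0.012,0,0,0,0,0],[0.2,-0.012,0,0,0,0,0],[-0.2,-0.012,0,0,0,0,0],[-0.6,-0.012,0,0,0,0,0],[-1,-0.012,0,0,0,0,0],[-1,-0.012,0,0,0,0,0],[-1,-0.012,0,0,0,0,0],[-1,-0.012,0,0,0,0,0],[-1,-0.012,0,0,0,0,0]]'
python3 -m creep '[[-1,-0.05,0,0,0,0,0],[-1,-0.15,0,0,0,0,0],[-1,-0.3,0,0,0,0,0],[-1,-0.5,0,0,0,0,0],[-1,-0.75,0,0,0,0,0],[-1,-1,0,0,0,0,0],[-1,-1,0,0,0,0,0]]'
python3 -m creep '[[-1,0,0,0.1,0,0,0],[-1,0,0,0.3,0,0,0],[-1,0,0,0.55,0,0,0],[-1,0,0,0.8,0,0,0],[-1,0,0,0.8,0,0,0],[-1,0,0,0.8,0,0,0]]'
python3 - <<'E'
from h import *
c=imaging.capture("wrist"); s=r.state(); print(s["t"],s["tool_pos"],s["contact_force"])
u=proj(c,[.6166,-.2102,.05],True); x,y=map(int,u); print(u); y0=max(0,y-60)
for z in(.074,.014): print(z,proj(c,[.6166,-.2102,z],True))
a=cv2.resize(c["frame"][y0:y0+120,x-60:x+60,::-1],(400,400),interpolation=2)
S=imaging.capture("scene"); 
for z in(.014,.074,.086): print(z,proj(S,[.6166,-.2102,z]))
b=cv2.resize(S["frame"][235:325,190:280,::-1],(400,400),interpolation=2)
cv2.imwrite("pics/w8.png",np.hstack([a,b]))
E
```

```text
t: 18.3
tool_pos: [0.6172, -0.2097, 0.0415]
tcp_rot: [[0.0, 0.972, -0.236], [-0.0, -0.236, -0.972], [-1.0, 0.0, -0.0]]
contact_force: [-0.9, 0.9, -0.6]
width: 0.0851
t: 18.88
tool_pos: [0.6218, -0.2115, 0.1493]
tcp_rot: [[0.012, 0.972, -0.236], [-0.005, -0.236, -0.972], [-1.0, 0.013, 0.002]]
contact_force: [0.8, 0.2, 1.2]
width: 0.0854
t: 19.38
tool_pos: [0.5967, -0.2887, 0.1401]
tcp_rot: [[-0.002, 0.971, -0.239], [0.001, -0.239, -0.971], [-1.0, -0.002, -0.001]]
contact_force: [1.3, -0.2, 0.2]
width: 0.0852
19.4333 [ 0.59704786 -0.28764321  0.14017641] [0.0631127  0.08725065 0.06284555]
[317.60160666 122.78133459]
0.074 [317.59102099 122.12596988]
0.014 [317.61428804 123.56690067]
0.014 [236.12118788 289.50234339]
0.074 [232.56125429 269.37868353]
0.086 [231.81477551 265.15897418]
```

View pics/w8.png

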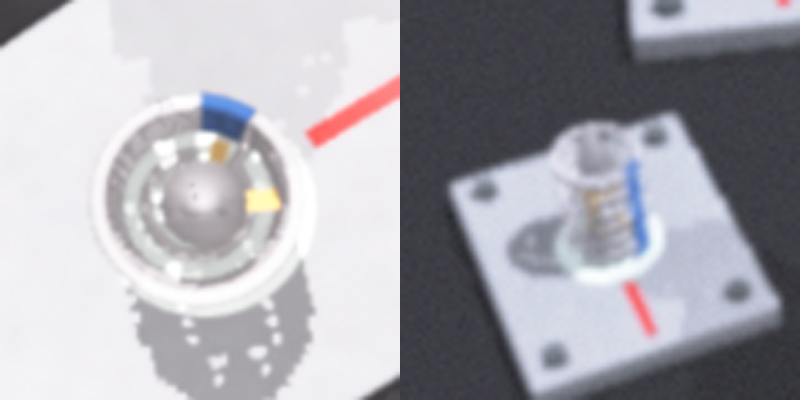

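The wrist view shows the spring round the rod with the ring centred within about 1 mm, both lugs inside it and the gripper clear. In the scene view the top ring is at pixel (234,270), against a predicted (233,269) for a spring that is home.

```bash
python3 -c "
from cell import r;print(r.hand_in(), r.state()['t'])"
```

```text
the job is handed in; nothing more can be done
the job is handed in; nothing more can be done
```

The blue-striped spring is threaded over the rod of the smallest fixture. It stands on the plate, released, and the job was handed in at about 19.5 s, well under the 72 s limit.

- **Lugs:** I measured both lug directions from the wrist camera: the upper at -9° and the lower at +60° in the world frame. The gap went past the upper lug, then I turned the spring about 69° between the lugs, and it went past the lower one. Neither lug snagged it, and the measured force stayed under about 3 N throughout.
- **Last checks:**
  - Pressing on the plate gave about 0.4 N/mm, matching the spring's rate.
  - The top ring matched its predicted home height to about 1 px.
  - It sat within about 1 mm of the rod axis, inside the fit's clearance.
  - The gripper was clear and touching nothing.
- **What disagreed:**
  - The plate was felt about 4 mm higher than I had predicted. Most likely the closing pads compressed the spring while gripping it in the tray; the ring height after release was correct.
  - The finger opening read 35.5 mm on the 42 mm spring, which I put down to pad give and did not confirm.
- **Bystanders:** I didn't touch them, but I took no final picture of the whole bench to confirm it.

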